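Check a battery pack out of its latched charging dock

ROBOT

A 7-joint arm with a two-finger parallel gripper is mounted at the origin on the work surface. World frame = base frame: x ahead of the robot, y to its left, z up, the work surface at z = 0. Lengths are in mm, angles in rad, forces in N, time in s.
With the tool pointing down it reaches from about 400 to 850 mm from the base axis. Payload 4.4 kg.
Tool frame: the origin (TCP) lies at the very end of the fingers, on their centre line; the grasp point (between the pads) lies 19 mm behind it; z points along the fingers, y is the line along which they close (so a half turn about z gives the same grasp; the last joint's range is limited). The gripper opens to 94 mm and grips with 3 to 60 N. Pads are 16 mm wide; open, the fingers measure 119 mm over their backs; the gripper's body (75 mm by 177 mm) begins 78 mm behind the grasp point.
Start: joints at [-1.23, 0.628, 0.038, 1.517, -0.027, 0.996, -0.02], TCP at [257.165, 596.979, 205.478] pointing down, gripper open.
Joint ranges: [-3.06, 3.06], [-0.37, 2.12], [-1.25, 1.32], [0.18, 2.47], [-1.1, 4.24], [0.23, 1.98], [-2.94, 2.94]. Speed limits (rad/s): [2.57, 2.57, 3.14, 3.14, 3.14, 3.14, 3.14].

INTERFACE

Orientations are given as a rotation vector (axis times angle).
In Python, from workcell import robot gives the robot as it stands.
- The arm moves only by the tool send_rows, never from a script. Its argument "increments" is a list of rows, each a list of 3 entries, a list of its own where there are three numbers: the shift along the tool's x, y, z in units of 50 mm (1.0 is 50 mm), then the turn about the tool's z in units of 10 degrees (1.0 is 10 degrees), then the closure in counts, from 0 (fully open) to 255 (shut). A call has 1 to 12 rows; each row shifts and turns the commanded pose from where the row before left it, along the tool's axes as they then stand; what a row does not reach is not made up. A row lasts 1/8 s, in which the tool goes at most 62.5 mm and 10.7 degrees, less where a joint would pass 70% of its speed; a pose out of reach is approached as far as the arm can. A call is refused whole if a number of a shift passes 1 or a number of a turn 1, either way. A call with a gripper value outside its range is refused whole. The fingers move at their own pace and stop on an object; the grip force is fixed at half the most. Time passes only in rows, so rows that do not move let the fingers close. It gives the time, the measured TCP pose, the force, the opening and the grip force at its end, in the units of the state.
- robot.get_state(): the state, without advancing time (a new reading comes with each control period).
- robot.camera(name): name is "scene" or "top"; returns the picture (400x640x3 uint8, blue, green, red); there is no depth.
- robot.camera_model(name): a dict with "mtx" (3x3 intrinsics, pixels), "dist_coeffs" ([k1, k2, p1, p2, k3] as OpenCV has them; the pictures are not rectified), "camera_from_world" (4x4, takes a point from world to camera coordinates). Camera axes: x right, y up, looking along -z (the intrinsics and any distortion apply to the point x, -y, -z); pixel columns grow to the right and rows downward; lengths in mm; the calibration is good to about 2 mm. A picture is of the moment at which its call begins. camera_model takes no time and is no camera call.
- robot.close_job(): hands the job in; it is judged then, once.
Trained networks look in the newest picture that a camera, given by its name, has taken for a name from the list of things; names that differ only in an ending like _2 or _b are one class to them, and where a whole thing is asked for, a point or a joint stands for the part that bears it (a point fixed in the world has none). Each returns a list of dicts, best first, with "conf" (0 to 1); they miss things now and then, are a little off and sometimes report something else, mostly with a low value. They report only what shows in the picture. A call takes as long as a camera call. They do not tell look-alikes from the thing itself.
- robot.find_in(camera, target): "xy" ([column, row] in pixels, amid what is visible of it).
- robot.regions_of(camera, target): "pixels" (400x640 bool, what is visible of it) and "xy" ([column, row] in pixels, amid what is visible of it).
The state is a dict: "t": time; "q": joint angles; "joint_velocities": joint speeds; "joint_torque": joint torques, N m; "eef_pos": TCP position; "tcp_rot": TCP orientation; "ft_force": force on the tool from outside, world axes, zero at the start; "wrist_torque": the same for the moment, N m; "width": finger opening in mm; "finger_force": force on a finger pad.
Only numpy, scipy, OpenCV 4.12 (cv2) and the standard library are available. Lean on these libraries where they do the work, as an engineer would, in place of code of your own. Each camera call takes 0.05 s, during which the arm holds its last target. There are 200 camera calls.

TASK

A battery pack is latched in the sloping charging dock. Pull the dock's latch knob all the way out until it clicks, take the pack out (raise its upper end first, so that its toe comes out from under the lip at the low end) and set it down gently, without letting it fall, right way up and flat in the shallow steel tray; then push the latch knob fully home again. Leave the other things on the bench where they are.

Things in the scene. Friction and masses are not known exactly. Their poses are not given: they have to be found in the camera images.
- dock: fixed charging dock of dark sheet steel, 165 x 130 mm footprint. Origin: centre of its footprint on the table; x towards its high end (the knob end, near the robot), z up. Its bed rises towards +x at 25 degrees. Bed coordinates (mm, used below): s up the slope, y across, n square to the bed; s = n = 0 lies at point bed0 (dock x -65, z +25). The bed runs from s = -14 to 152
- bed0 (a point): point s = n = 0 on the dock's bed, at the low end, where the pack's toe ends (dock axes). A steel lip 60 mm wide covers s = -9 to 8: underside n = 10.5, top n = 16; the pocket under it ends at a wall at s = -3
- rib (a point): top middle (s = 94, n = 8) of a low rib across the bed, s = 91 to 97, 100 mm wide (dock axes). Beyond it stands the grey latch housing: 50 mm wide, n up to 34, s = 118 to 150
- latch (a joint): latch position, m: 0 = home, 0.035 = fully out (slides up the slope, +s). A spring detent holds it at both ends and snaps it to the nearer end; it takes about 7 N to pass. Its steel bolt, 16 mm wide, n = 12 to 24, comes out of the housing towards the pack; home, its tip is at s = 79, over the pack's heel; out, at s = 114
- knob (a point): centre of the latch knob: black, round, 28 mm in diameter, 24 mm long, axis along the slope at n = 18. It sticks out beyond the dock's high end, clear of everything below; home, its centre is at s = 186 with 24 mm free between housing and knob; out, at s = 221. Site x points up the slope, z square to the bed
- pack_center (a point): centre of the battery pack to take out, 34 mm above its underside. Body 60 mm (x) x 100 mm (y) x 68 mm high, black with grey base, 0.4 to 0.75 kg; x towards its heel, z towards its top. In the dock it lies on the bed, x up the slope, centre at s = 46, n = 34. Grip it on its low and high faces (60 mm apart), above the lip
- pack_toe (a point): middle of the free edge of the pack's toe, on its underside: the toe is 46 mm wide, 7 mm thick, reaches 16 mm out from the foot of the low face (pack axes); 8 mm of it is under the lip. Opposite, a heel 80 mm wide, 8 mm thick, reaches 12 mm out (to s = 88). With the latch out, turn the pack 15 degrees about the toe: the heel passes over the rib; draw it 15 mm up the slope, clear of the lip, and lift
- tray: fixed shallow steel tray, outside 180 mm (x) x 160 mm (y) x 27 mm high, walls and floor 4 to 5 mm thick. Origin: centre of its underside, on the table
- tape: bystander: tape measure, yellow round case about 64 mm across, 35 mm high; origin at the centre of its underside
- jar: bystander: clear screw-lid jar, 60 mm across, 85 mm high; origin at the centre of its underside
- wrench: bystander: steel wrench 190 mm long lying flat; origin under its middle
- bigpack: bystander: a larger loose battery pack, 75 x 125 x 85 mm, standing on the table; origin at the centre of its underside
- drill: bystander: cordless drill standing on its battery foot, about 200 mm tall; origin at the centre of its underside
- mug: bystander: mug, 80 mm across, 90 mm high; origin at the centre of its underside
Things that resemble listed ones, but are neither listed nor needed, are in the scene too. What is shaped like the dock but green is not meant. Leave any red look-alike of the part that bears pack_center alone.

How it is judged:
By the outcome, as a careful person would: the job done as asked, in the order asked, and still so for the second after the job is handed in, with the robot touching nothing.
It also fails if it takes over 69 s, if anything falls off the work surface, if the arm or the gripper's body presses on something with over 40 N, if the wrist force passes 120 N, or if a joint passes its speed limit or range.

## Working session

There is one attempt and no reset: what is moved stays moved. The work goes in short steps, Python scripts to look and compute and a tool call to move; the robot and the scene stay as the last step left them, time stands still between calls to the robot, and variables do not carry over. Pictures are saved under pics/ and viewed, at most 10 in all, crops included, and the job is handed in when it is done.

Besides the shell and the picture viewer there is one more tool, called after ">>>" as name(argument=value, ...), one argument or row to a line, values as JSON. send_rows: Moves the arm, as the interface text tells. Its arguments: {"type":"object","properties":{"increments":{"type":"array","items":{"type":"array"}}},"required":["increments"]}

```bash
mkdir -p pics; ls; python3 - <<'E'
from workcell import robot
import cv2,numpy as np
for c in ("scene","top"):
    cv2.imwrite(f"pics/{c}0.png",robot.camera(c))
    m=robot.camera_model(c);print(c,np.round(m["mtx"],1).tolist(),m["dist_coeffs"],np.round(m["camera_from_world"],3).tolist())
    for t in("dock","knob","pack_center","tray","bigpack","tape","jar","wrench","drill","mug"):
        print(t,[(np.round(d["xy"]).tolist(),round(d["conf"],2)) for d in robot.find_in(c,t)])
s=robot.get_state();print(s)
E
```

```text
pics
scene [[375.1, 0.0, 315.2], [0.0, 375.1, 195.7], [0.0, 0.0, 1.0]] [0.00085222 0.         0.         0.         0.        ] [[0.219, 0.976, -0.009, -138.28], [-0.817, 0.188, 0.545, 347.218], [0.533, -0.112, 0.839, -1433.47], [0.0, 0.0, 0.0, 1.0]]
dock [([222.0, 160.0], 0.87), ([238.0, 222.0], 0.69)]
knob [([206.0, 131.0], 0.72), ([228.0, 201.0], 0.46), ([241.0, 240.0], 0.42)]
pack_center [([343.0, 148.0], 0.95), ([244.0, 242.0], 0.7), ([237.0, 223.0], 0.65)]
tray [([360.0, 213.0], 0.59)]
bigpack [([150.0, 298.0], 0.59)]
tape [([300.0, 205.0], 0.71)]
jar [([332.0, 291.0], 0.59)]
wrench [([162.0, 236.0], 0.8)]
drill [([480.0, 199.0], 0.66)]
mug [([437.0, 173.0], 0.7)]
top [[473.2, 0.0, 317.4], [0.0, 473.2, 204.1], [0.0, 0.0, 1.0]] [-0.05050556  0.          0.          0.          0.        ] [[0.017, -1.0, -0.001, 12.113], [0.981, 0.017, 0.192, -537.818], [-0.191, -0.004, 0.981, -1482.935], [0.0, 0.0, 0.0, 1.0]]
dock [([387.0, 214.0], 0.95), ([401.0, 295.0], 0.92)]
knob [([394.0, 225.0], 0.57), ([413.0, 321.0], 0.53)]
pack_center [([268.0, 272.0], 0.85), ([385.0, 191.0], 0.65)]
tra
[... 293 characters left out ...]
,  0.6283865 ,  0.03853165,  1.51739878, -0.02699869,
        0.99630218, -0.01999734]), 'joint_velocities': array([-1.45233637e-03,  9.08907741e-04, -8.30814006e-04,  1.14394136e-06,
        2.27161436e-04,  9.34568248e-04,  4.25353233e-04]), 'joint_torque': array([ 1.63961300e-03, -5.49595857e+01,  1.14357859e+00, -1.86942244e+01,
       -5.23702148e-02,  1.56511978e-02,  7.88721792e-06]), 'eef_pos': array([257.18915094, 596.97120209, 205.48815092]), 'tcp_rot': array([-6.34682631e-01, -3.07680085e+00, -4.24773854e-05]), 'ft_force': array([ 0.53581533,  0.97420041, -1.05248227]), 'wrist_torque': array([ 0.02848148,  0.01842492, -0.01201411]), 'finger_force': 0.0, 'width': 94.07692491852416}
```

View pics/scene0.png

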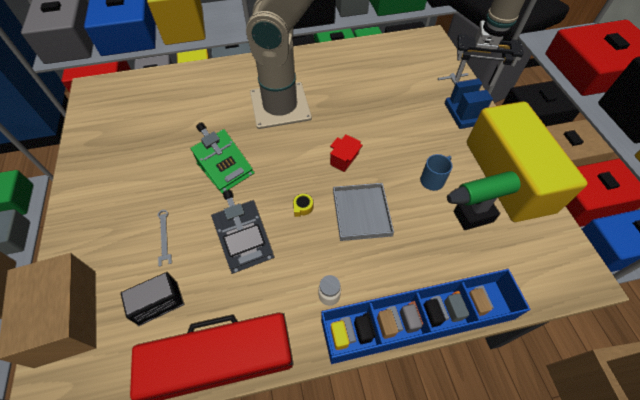

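View pics/top0.png

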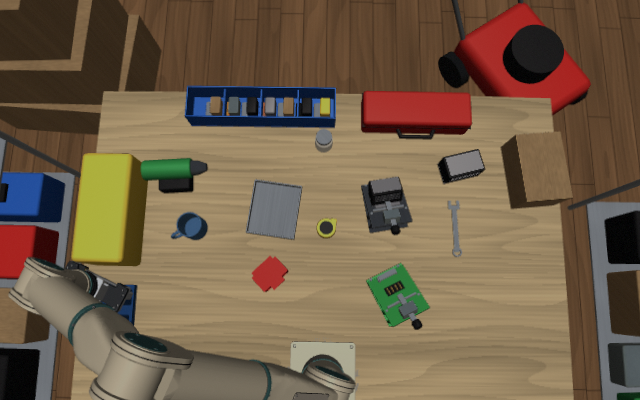

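Candidates: scene (242,236)/top (387,205) is the dark dock holding the black pack. The green dock at (222,160)/(398,295) and the red pack at (345,150)/(268,272) are look-alikes to leave alone. I'm choosing the dark dock, and its knob is at about scene (228,197), top (394,230). Next is a close crop to check.

```bash
cat > h.py <<'E'
from workcell import robot
import cv2,numpy as np
from scipy.optimize import least_squares
M={c:robot.camera_model(c) for c in("scene","top")}
def proj(c,P):
    m=M[c];T=np.array(m["camera_from_world"]);P=np.atleast_2d(P)@T[:3,:3].T+T[:3,3]
    P=P*[1,-1,-1]
    return cv2.projectPoints(P.astype(float).reshape(-1,1,3),np.zeros(3),np.zeros(3),np.array(m["mtx"]),np.array(m["dist_coeffs"]))[0].reshape(-1,2)
def back(c,uv,z):
    return least_squares(lambda p:(proj(c,[p[0],p[1],z])-uv).ravel(),[600,0]).x
def bed(s,y,n):
    c,k=np.cos(np.radians(25)),np.sin(np.radians(25))
    return np.array([-65+s*c-n*k,y,25+s*k+n*c])
def dock2w(d,P):
    P=np.atleast_2d(P);c,s=np.cos(d[2]),np.sin(d[2])
    return np.c_[d[0]+c*P[:,0]-s*P[:,1],d[1]+s*P[:,0]+c*P[:,1],P[:,2]]
def crop(img,x0,y0,x1,y1,k):return cv2.resize(img[y0:y1,x0:x1],None,fx=k,fy=k,interpolation=cv2.INTER_CUBIC)
E
python3 - <<'E'
from h import *
a=cv2.imread("pics/scene0.png");b=cv2.imread("pics/top0.png")
A=crop(a,195,180,285,280,4.4);B=crop(b,350,165,425,250,5.17)
A=A[:439];B=B[:439]
h=min(len(A),len(B));cv2.imwrite("pics/crop1.png",np.hstack([A[:h],B[:h]]))
for c,uv in(("top",(274,210)),("scene",(362,212))):print("tray",back(c,uv,10))
print("knob",back("top",(394,230),120),back("scene",(228,197),120))
E
```

```text
tray [523.12533729 165.83717943]
tray [532.47715286 170.56912969]
knob [ 447.25986226 -215.14243397] [ 460.00773212 -213.95618409]
```

View pics/crop1.png

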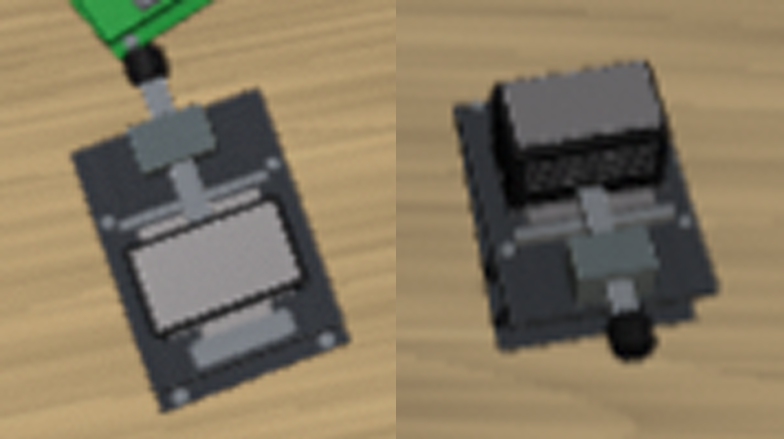

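Left (scene): dark dock with the black and grey pack, lip at the bottom, knob at crop (147,64). Right (top view): knob at crop (632,336). This is the right dock: not green, and its pack isn't red. Now I'll fit the dock and tray poses.

```bash
cat > fit.py <<'E'
from h import *
S=[((73,155),(152,65,0)),((260,88),(152,-65,0)),((350,340),(-14,-65,0)),((162,410),(-14,65,0)),((190,350),(8,30,16)),((290,310),(8,-30,16)),((147,64),(186,0,18)),
((128,125),(150,25,34)),((208,105),(150,-25,34)),((130,250),(76,50,68)),((275,200),(76,-50,68)),((302,283),(16,-50,68)),((160,333),(16,50,68))]
T=[((497,85),(16,-50,68)),((648,62),(16,50,68)),((510,150),(76,-50,68)),((665,125),(76,50,68)),((632,336),(186,0,18)),((455,105),(-14,-65,0)),((718,290),(152,65,0))]
uvS=np.array([(195+u/4.4,180+v/4.4) for (u,v),_ in S]);uvT=np.array([(350+(u-396)/5.17,165+v/5.17) for (u,v),_ in T])
PS=np.array([bed(*p) for _,p in S]);PT=np.array([bed(*p) for _,p in T])
f=lambda d:np.r_[(proj("scene",dock2w(d,PS))-uvS).ravel(),(proj("top",dock2w(d,PT))-uvT).ravel()]
if __name__=="__main__":
    r=least_squares(f,[580,-200,3.0],loss="soft_l1",x_scale=[10,10,.1]);d=r.x;print("dock",d,np.degrees(d[2]))
    print(np.round(f(d).reshape(-1,2),1).tolist())
    for n,p in dict(knob=(186,0,18),knobout=(221,0,18),heel=(82,0,4),pack=(46,0,34),toe=(0,0,0)).items():print(n,np.round(dock2w(d,bed(*p)),1))
    for c in("scene","top"):
        for t in("tray","pack_center"):
            R=robot.regions_of(c,t)
            for q in R[:3]:
                if q["conf"]<.4: continue
                hull=cv2.minAreaRect(cv2.findContours(q["pixels"].astype(np.uint8),0,2)[0][0])
                ap=cv2.approxPolyDP(max(cv2.findContours(q["pixels"].astype(np.uint8),0,2)[0],key=cv2.contourArea),5,True).reshape(-1,2)
                print(c,t,q["conf"],np.round(q["xy"],1),ap.tolist())
                if t=="tray":print([np.round(back(c,u,27)).tolist() for u in ap.astype(float)])
E
python3 fit.py
```

```text
dock [ 546.84004127 -196.72394947    3.30589437] 189.4137951974466
[[-1.2, -1.1], [0.0, -0.5], [-1.5, -3.8], [-2.8, -3.5], [0.1, -1.8], [-2.0, -0.2], [-0.1, 0.1], [-0.8, 0.2], [-1.7, -1.0], [-2.7, -0.8], [0.3, -2.0], [1.4, 0.1], [-2.3, 1.8], [-2.8, -3.4], [-1.2, -3.4], [-1.6, -1.2], [-0.1, -1.0], [-2.6, -1.6], [-1.3, -0.8], [-1.7, -1.6]]
knob [[ 452.2 -212.4  119.9]]
knobout [[ 420.9 -217.6  134.7]]
heel [[ 539.3 -198.    63.3]]
pack [[ 584.  -190.6   75.3]]
toe [[ 611.  -186.1   25. ]]
scene tray 0.79 [362.4 211.5] [[381, 183], [333, 187], [340, 240], [393, 234]]
[[452.0, 256.0], [433.0, 103.0], [618.0, 77.0], [634.0, 233.0]]
scene pack_center 0.93 [245.  243.4] [[258, 224], [227, 232], [230, 257], [264, 244]]
scene pack_center 0.84 [342.8 150.8] [[347, 135], [331, 145], [331, 163], [341, 170], [361, 146]]
top tray 0.67 [274.6 211.8] [[256, 180], [246, 232], [292, 239], [301, 187]]
[[621.0, 228.0], [445.0, 253.0], [425.0, 102.0], [599.0, 77.0]]
top pack_center 0.96 [266.1 272.5] [[276, 257], [264, 258], [252, 271], [264, 290], [286, 271]]
top pack_center 0.59 [386.9 189.6] [[398, 177], [368, 182], [372, 206], [401, 202]]
top pack_center 0.52 [174.1 171.4] [[206, 166], [188, 158], [146, 160], [141, 174], [157, 179], [163, 193], [186, 193]]
```

```bash
python3 - <<'E'
from h import *
for c in M: print(c,proj(c,[[0,0,0],[0,0,10],[257,597,205],[257,597,224]]).round(1).tolist(), np.linalg.norm(np.array(M[c]["camera_from_world"])[:3,:3]@np.array(M[c]["camera_from_world"])[:3,:3].T-np.eye(3)))
# joint world-shift: tray corners both
A={"scene":[(381,183),(333,187),(340,240),(393,234)],"top":[(301-9+0,0)]}
a=cv2.imread("pics/scene0.png");b=cv2.imread("pics/top0.png")
A=crop(a,325,175,400,250,5);B=crop(b,240,172,310,247,5)
cv2.imwrite("pics/crop2.png",np.hstack([A,B]))
E
```

```text
scene [[279.1, 104.8], [278.8, 102.9], [472.3, 82.0], [474.4, 77.1]] 3.3792849914500684e-16
top [[321.3, 374.5], [321.3, 375.1], [113.7, 287.0], [110.9, 286.8]] 2.541606120311384e-16
```

View pics/crop2.png

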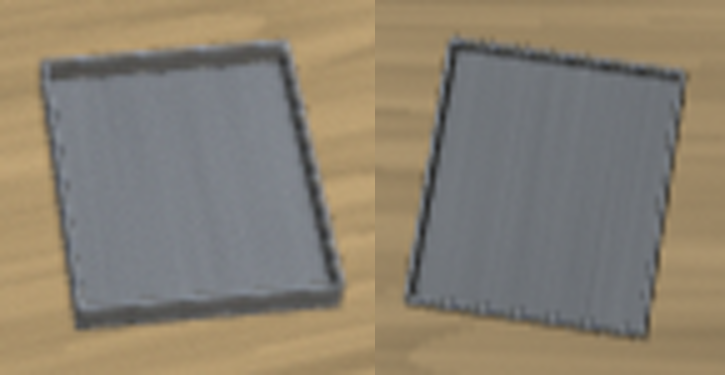

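```bash
cat > fit2.py <<'E'
from h import *
import fit
k=lambda L,x,y,s:np.array([(x+(u+.5)/s-.5,y+(v+.5)/s-.5) for u,v in L])
us=k([(288,42),(42,62),(75,306),(343,287)],325,175,5)
ut=k([(405-375,302),(648-375,337),(686-375,72),(452-375,38)],240,172,5)
W=np.array([[-90,80,27],[-90,-80,27],[90,-80,27],[90,80,27]])
fS=lambda d:(proj("scene",dock2w(d,W))-us).ravel(); fT=lambda d:(proj("top",dock2w(d,W))-ut).ravel()
for f in(fS,fT,lambda d:np.r_[fS(d),fT(d)]):
    r=least_squares(f,[525,165,-.1],x_scale=[10,10,.1]);print("tray",r.x.round(3),f(r.x).round(1))
fit.uvS+= .5/4.4-.5; fit.uvT+=.5/5.17-.5
n=len(fit.uvS)*2
for g in(lambda d:fit.f(d)[:n],lambda d:fit.f(d)[n:],lambda d:fit.f(d)):
    r=least_squares(g,[546,-197,3.3],loss="soft_l1",x_scale=[10,10,.1]);print("dock",r.x.round(3),g(r.x).round(1).tolist())
E
python3 fit2.py
```

```text
tray [ 5.29041e+02  1.69506e+02 -1.37000e-01] [ 0.2 -0.6 -0.3 -0.9 -0.2  0.9  0.3  0.4]
tray [ 5.24235e+02  1.63866e+02 -1.25000e-01] [-0.   0.2 -0.2  0.1  0.4 -0.3 -0.2 -0.1]
tray [ 5.26771e+02  1.66992e+02 -1.30000e-01] [-1.  -1.2 -1.4 -1.2 -1.   0.5 -0.6 -0.3 -1.  -0.8 -1.3 -0.6 -0.4 -0.9
 -1.  -0.9]
dock [ 548.575 -194.778    3.319] [-0.3, 0.0, 0.8, 0.1, -0.1, -3.4, -1.2, -2.6, 1.6, -0.9, -0.6, 0.4, 0.6, 1.0, 0.1, 1.2, -0.8, -0.3, -1.4, 0.2, 1.5, -1.4, 2.9, 0.6, -0.7, 2.7]
dock [ 542.865 -200.711    3.314] [-1.4, -1.6, 0.2, -1.9, 0.0, 0.6, 1.5, 0.6, -0.6, 0.1, 0.1, 1.0, 0.1, -0.1]
dock [ 546.193 -197.048    3.309] [-1.0, -0.8, 0.2, -0.3, -1.2, -3.7, -2.5, -3.3, 0.4, -1.6, -1.7, -0.0, 0.0, 0.4, -0.6, 0.5, -1.5, -0.8, -2.5, -0.5, 0.5, -1.8, 1.7, 0.2, -2.0, 2.0, -2.4, -2.8, -0.8, -2.8, -1.1, -0.6, 0.4, -0.4, -2.0, -1.0, -0.8, -0.1, -1.2, -1.0]
```

The cameras agree to about 5 mm: tray (527,167), dock (546,-197) with yaw 190°. Now swinging over to above the knob.

>>> send_rows(
  increments=[
    [[-0.67, -0.613, 0], 0, 0],
    [[-0.67, -0.613, 0], 0, 0],
    [[-0.67, -0.613, 0], 0, 0],
    [[-0.67, -0.613, 0], 0, 0],
    [[-0.67, -0.613, 0], 0, 0],
    [[-0.67, -0.613, 0], 0, 0],
    [[-0.67, -0.613, 0], 0, 0],
    [[-0.67, -0.613, 0], 0, 0],
    [[-0.67, -0.613, 0], 0, 0],
    [[-0.67, -0.613, 0], 0, 0],
    [[-0.67, -0.613, 0], 0, 0],
    [[-0.67, -0.613, 0], 0, 0],
  ],
)

```text
t: 2.8
eef_pos: [481.5, 98.8, 205.7]
tcp_rot: [0.634, 3.076, 0.001]
ft_force: [0.8, 0.4, -1.2]
width: 94.0
finger_force: 0.0
```

>>> send_rows(
  increments=[
    [[-0.245, -0.744, 0], 0, 0],
    [[-0.245, -0.744, 0], 0, 0],
    [[-0.245, -0.744, 0], 0, 0],
    [[-0.245, -0.744, 0], 0, 0],
    [[-0.245, -0.744, 0], 0, 0],
    [[-0.245, -0.744, 0], 0, 0],
    [[-0.245, -0.744, 0], 0, 0],
    [[-0.245, -0.744, 0], 0, 0],
    [[0, 0, 0], 1, 0],
    [[0, 0, 0], 1, 0],
    [[0, 0, 0], 1, 0],
    [[0, 0, 0], 1, 0],
  ],
)

```text
t: 4.3
eef_pos: [453.2, -212.0, 205.6]
tcp_rot: [1.656, 2.669, 0.0]
ft_force: [0.4, 1.0, -0.0]
width: 94.3
finger_force: 0.0
```

>>> send_rows(
  increments=[
    [[0, 0, 0], 1, 0],
    [[0, 0, 0], 1, 0],
    [[0, 0, 0], 1, 0],
    [[0, 0, 0], 1, 0],
    [[0, 0, 0], 1, 0],
    [[0, 0, 0], 1, 0],
    [[0, 0, 0], 1, 0],
    [[0, 0, 0], 1, 0],
    [[0, 0, 0], 1, 0],
    [[0, 0, 0], 1, 0],
    [[0, 0, 0], 0.68, 0],
  ],
)

```text
t: 5.68
eef_pos: [453.3, -211.8, 205.6]
tcp_rot: [3.13, 0.265, 0.0]
ft_force: [-1.0, 0.2, -0.1]
width: 93.8
finger_force: 0.0
```

>>> send_rows(
  increments=[
    [[0, 0, 0.7], 0, 0],
    [[0, 0, 0.7], 0, 0],
    [[0, 0, 0.67], 0, 0],
    [[0, 0, 0], 0, 0],
  ],
)

```text
t: 6.18
eef_pos: [451.7, -211.1, 100.5]
tcp_rot: [-3.128, -0.27, 0.006]
ft_force: [0.1, 0.5, 0.7]
width: 93.9
finger_force: 0.0
```

```bash
python3 - <<'E'
from h import *
a=robot.camera("scene");b=robot.camera("top")
A=crop(a,185,150,275,240,4.4);B=crop(b,350,165,440,255,4.4)
cv2.imwrite("pics/crop3.png",np.hstack([A,B]))
E
```

```text
(no output)
```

View pics/crop3.png

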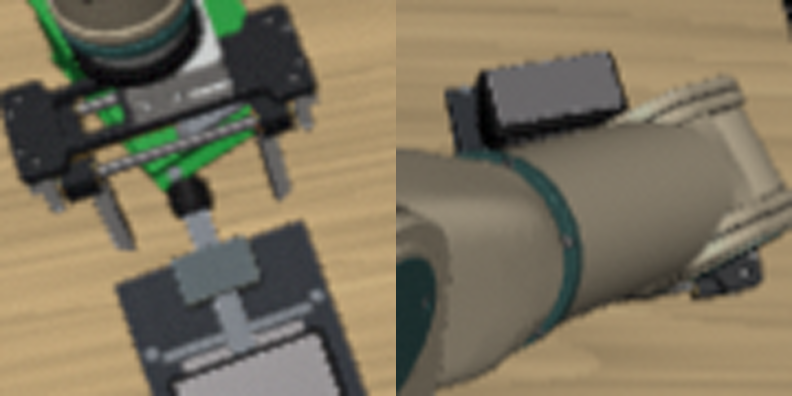

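```bash
python3 - <<'E'
from h import *
print(proj("scene",[[451.7,-211.1,100.5],[451.7,-211.1,119.5],[441.7,-211.1,119.5],[451.7,-221.1,119.5]]).round(1).tolist())
E
```

```text
[[230.1, 198.1], [228.8, 194.5], [228.4, 191.7], [225.2, 195.2]]
```

>>> send_rows(
  increments=[
    [[0, 0, 0], 0, 255],
    [[0, 0, 0], 0, 255],
    [[0, 0, 0], 0, 255],
    [[0, 0, 0], 0, 255],
    [[0, 0, 0], 0, 255],
    [[0, 0, 0], 0, 255],
  ],
)

```text
t: 7.02
eef_pos: [453.0, -212.0, 101.9]
tcp_rot: [-3.13, -0.271, 0.0]
ft_force: [-0.3, -0.0, 0.2]
width: 37.3
finger_force: 0.0
```

Fingers straddle the knob, crop (190,195), and it projects to where I expected. Next I'll finish closing and pull.

>>> send_rows(
  increments=[
    [[0, 0, 0], 0, 255],
    [[0, 0, 0], 0, 255],
    [[0, 0, 0], 0, 255],
  ],
)

```text
t: 7.4
eef_pos: [453.6, -215.1, 102.1]
tcp_rot: [3.124, 0.268, 0.002]
ft_force: [0.8, -5.9, -5.0]
width: 27.2
finger_force: 30.0
```

>>> send_rows(
  increments=[
    [[-0.11, 0, -0.052], 0, 255],
    [[-0.11, 0, -0.052], 0, 255],
    [[-0.11, 0, -0.052], 0, 255],
    [[-0.11, 0, -0.052], 0, 255],
    [[-0.11, 0, -0.052], 0, 255],
    [[-0.11, 0, -0.052], 0, 255],
    [[0, 0, 0], 0, 255],
  ],
)

```text
t: 8.28
eef_pos: [422.3, -220.8, 117.1]
tcp_rot: [3.123, 0.269, 0.004]
ft_force: [5.1, -6.8, -14.9]
width: 26.7
finger_force: 30.0
```

>>> send_rows(
  increments=[
    [[0, 0, 0], 0, 0],
    [[0, 0, 0], 0, 0],
    [[0, 0, 0], 0, 0],
    [[0, 0, -0.8], 0, 0],
    [[0, 0, -0.8], 0, 0],
    [[0, 0, -0.5], 0, 0],
    [[0, 0, 0], 0, 0],
  ],
)

```text
t: 9.15
eef_pos: [421.5, -217.9, 224.0]
tcp_rot: [3.129, 0.272, 0.005]
ft_force: [0.7, 0.3, -0.6]
width: 92.4
finger_force: 0.0
```

>>> send_rows(
  increments=[
    [[-0.8, 0, 0], 0, 0],
    [[-0.8, 0, 0], 0, 0],
    [[-0.8, 0, 0], 0, 0],
    [[-0.8, 0, 0], 0, 0],
    [[0, 0, 0], 0, 0],
  ],
)

```text
t: 9.78
eef_pos: [260.2, -244.1, 221.9]
tcp_rot: [-3.128, -0.264, 0.001]
ft_force: [0.1, 0.4, 0.2]
width: 93.9
finger_force: 0.0
```

```bash
python3 - <<'E'
from h import *
from scipy.spatial.transform import Rotation as R
s=robot.get_state();print(s["q"].round(3),s["eef_pos"].round(1),R.from_rotvec(s["tcp_rot"]).as_matrix().round(3).tolist(),s["width"])
E
```

```text
[-0.091  0.294  0.983  2.25  -0.359  0.761 -0.265] [ 260.2 -244.1  221.9] [[0.986, 0.168, -0.001], [0.168, -0.986, 0.003], [-0.001, -0.003, -1.0]] 93.92144102443748
```

>>> send_rows(
  increments=[
    [[-0.8, 0.3, 0], 0, 0],
    [[-0.8, 0.3, 0], 0, 0],
    [[-0.8, 0.3, 0], 0, 0],
    [[0, 0, 0], 0, 0],
  ],
)

```text
t: 10.28
eef_pos: [150.9, -311.2, 222.4]
tcp_rot: [3.13, 0.262, -0.001]
ft_force: [0.8, -0.7, 0.1]
width: 93.8
finger_force: 0.0
```

```bash
python3 - <<'E'
from h import *
from scipy.spatial.transform import Rotation as R
s=robot.get_state();print(s["q"].round(3),s["eef_pos"].round(1),R.from_rotvec(s["tcp_rot"]).as_matrix().round(3).tolist(),s["width"])
a=robot.camera("scene");b=robot.camera("top")
A=crop(a,195,180,285,270,4.4);B=crop(b,350,165,440,255,4.4)
cv2.imwrite("pics/crop4.png",np.hstack([A,B]))
E
```

```text
[ 0.251  0.267  0.987  2.275 -0.33   0.744  0.065] [ 150.9 -311.2  222.4] [[0.986, 0.166, -0.001], [0.166, -0.986, -0.001], [-0.001, 0.0, -1.0]] 93.76856370900573
```

View pics/crop4.png

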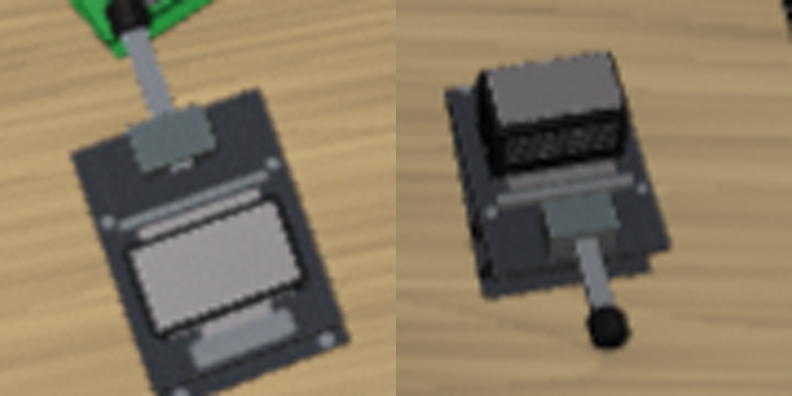

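Latch is fully out: bolt is back in the housing and the knob extended, left crop (128,15), right crop (607,326). Now checking what happens at the inner reach limit.

>>> send_rows(
  increments=[
    [[0.2, -0.8, 0], 0, 0],
    [[0, -0.8, 0], 0, 0],
    [[0, 0, 0], 0, 0],
  ],
)

```text
t: 10.75
eef_pos: [150.1, -225.1, 221.9]
tcp_rot: [-3.124, -0.288, -0.001]
ft_force: [0.3, 0.4, 1.5]
width: 94.1
finger_force: 0.0
```

```bash
python3 - <<'E'
from h import *
from scipy.spatial.transform import Rotation as R
s=robot.get_state();print(s["q"].round(3),s["eef_pos"].round(1),R.from_rotvec(s["tcp_rot"]).as_matrix().round(3).tolist(),s["width"])
E
```

```text
[-0.132  0.09   1.119  2.425 -0.132  0.686 -0.3  ] [ 150.1 -225.1  221.9] [[0.983, 0.183, 0.0], [0.183, -0.983, 0.004], [0.001, -0.004, -1.0]] 94.07361366583213
```

>>> send_rows(
  increments=[
    [[-0.3, -0.5, 0], 0, 0],
    [[-0.3, -0.5, 0], 0, 0],
    [[-0.3, -0.5, 0], 0, 0],
    [[0, 0, 0], 0, 0],
  ],
)

```text
t: 11.25
eef_pos: [123.0, -203.6, 228.8]
tcp_rot: [-3.123, -0.264, -0.01]
ft_force: [0.4, -1.3, -0.3]
width: 93.9
finger_force: 0.0
```

```bash
python3 - <<'E'
from h import *
from scipy.spatial.transform import Rotation as R
s=robot.get_state();print(s["q"].round(3),s["eef_pos"].round(1),R.from_rotvec(s["tcp_rot"]).as_matrix().round(3).tolist(),s["width"])
E
```

```text
[ 0.293 -0.04   0.614  2.465  0.021  0.712 -0.511] [ 123.  -203.6  228.8] [[0.986, 0.168, 0.006], [0.168, -0.986, 0.008], [0.007, -0.007, -1.0]] 93.85543436687952
```

At the reach limit the controller keeps the tool vertical, so I can't tilt it. My plan is to tip the pack with the high-side finger, pinch it, draw it up the slope, and then let a deep squeeze level it. Moving above the pack.

>>> send_rows(
  increments=[
    [[0.77, 0.11, 0], 0, 0],
    [[0.77, 0.11, 0], 0, 0],
    [[0.77, 0.11, 0], 0, 0],
    [[0.77, 0.11, 0], 0, 0],
    [[0.77, 0.11, 0], 0, 0],
    [[0.77, 0.11, 0], 0, 0],
    [[0.77, 0.11, 0], 0, 0],
    [[0.77, 0.11, 0], 0, 0],
    [[0.77, 0.11, 0], 0, 0],
    [[0.77, 0.11, 0], 0, 0],
    [[0.77, 0.11, 0], 0, 0],
    [[0.77, 0.11, 0], 0, 0],
  ],
)

```text
t: 12.75
eef_pos: [591.9, -187.2, 230.6]
tcp_rot: [-3.125, -0.274, -0.008]
ft_force: [0.5, -1.2, -0.7]
width: 93.6
finger_force: 0.0
```

>>> send_rows(
  increments=[
    [[0, 0, 0], -1, 22],
    [[0, 0, 0], -1, 22],
    [[0, 0, 0], -1, 22],
    [[0, 0, 0], -1, 22],
    [[0, 0, 0], -1, 22],
    [[0, 0, 0], -1, 22],
    [[0, 0, 0], -1, 22],
    [[0, 0, 0], -1, 22],
    [[0, 0, 0], -1, 22],
    [[0, 0, 0], 0, 22],
  ],
)

```text
t: 14.0
eef_pos: [590.3, -187.4, 230.2]
tcp_rot: [-2.021, -2.403, -0.013]
ft_force: [-0.0, 0.3, -0.8]
width: 86.1
finger_force: 0.0
```

```bash
cat > st.py <<'E'
from h import *
from scipy.spatial.transform import Rotation as R
d=np.array([545,-199.3,3.315])
def st():
    s=robot.get_state();Rm=R.from_rotvec(s["tcp_rot"]).as_matrix();p=s["eef_pos"]-[609,-188.1,25]
    u=np.array([np.cos(d[2]),np.sin(d[2])]);xp=p[:2]@u;yp=p[:2]@[-u[1],u[0]]
    print("t",round(s["t"],2),"x' %.1f y' %.1f z' %.1f"%(xp,yp,p[2]),"toolY ang %.1f"%np.degrees(np.arctan2(Rm[1,1],Rm[0,1])),"F",s["ft_force"].round(1),"w %.1f f %.1f"%(s["width"],s["finger_force"]),"hi %.1f lo %.1f"%(xp+s["width"]/2,xp-s["width"]/2))
if __name__=="__main__":st()
E
python3 st.py
```

```text
t 14.0 x' 18.3 y' -3.9 z' 205.2 toolY ang 9.9 F [-0.   0.3 -0.8] w 86.1 f 0.0 hi 61.3 lo -24.7
```

>>> send_rows(
  increments=[
    [[-0.08, -0.06, 0.5], 0, 22],
    [[0, 0, 0.6], 0, 22],
    [[0, 0, 0.6], 0, 22],
    [[0, 0, 0.6], 0, 22],
    [[0, 0, 0.4], 0, 22],
    [[0, 0, 0.34], 0, 22],
    [[0, 0, 0], 0, 22],
  ],
)

```text
t: 14.88
eef_pos: [587.5, -190.8, 77.8]
tcp_rot: [-2.02, -2.401, -0.013]
ft_force: [-0.5, -0.6, 1.1]
width: 86.0
finger_force: 0.0
```

```bash
python3 st.py; python3 - <<'E'
from h import *
a=robot.camera("scene");b=robot.camera("top")
A=crop(a,195,170,285,260,4.4);B=crop(b,350,155,440,245,4.4)
cv2.imwrite("pics/crop5.png",np.hstack([A,B]))
E
```

```text
t 14.88 x' 21.6 y' -1.0 z' 52.8 toolY ang 9.9 F [-0.5 -0.6  1.1] w 86.0 f 0.0 hi 64.6 lo -21.4
```

View pics/crop5.png

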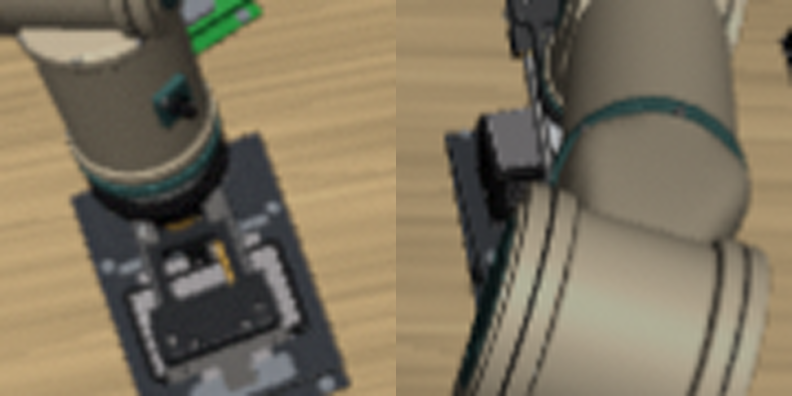

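Fingers straddle the pack with no contact force, centred in y. Now feeling for contact with the high-side finger.

>>> send_rows(
  increments=[
    [[0, 0.06, 0], 0, 22],
    [[0, 0.06, 0], 0, 22],
    [[0, 0, 0], 0, 22],
  ],
)

```text
t: 15.35
eef_pos: [594.8, -190.4, 79.8]
tcp_rot: [-2.021, -2.404, -0.017]
ft_force: [0.3, -0.2, -0.4]
width: 86.1
finger_force: 0.0
```

```bash
python3 st.py
```

```text
t 15.35 x' 14.4 y' -0.2 z' 54.8 toolY ang 9.9 F [ 0.3 -0.2 -0.4] w 86.1 f 0.0 hi 57.5 lo -28.6
```

>>> send_rows(
  increments=[
    [[0, 0.04, 0], 0, 22],
    [[0, 0, 0], 0, 22],
  ],
)

```text
t: 15.6
eef_pos: [595.9, -190.2, 79.4]
tcp_rot: [-2.021, -2.403, -0.015]
ft_force: [-0.6, -0.8, 0.8]
width: 85.7
finger_force: 0.5
```

```bash
python3 st.py
```

```text
t 15.6 x' 13.2 y' -0.2 z' 54.4 toolY ang 9.9 F [-0.6 -0.8  0.8] w 85.7 f 0.5 hi 56.1 lo -29.6
```

>>> send_rows(
  increments=[
    [[0, 0.04, 0], 0, 22],
    [[0, 0, 0], 0, 22],
  ],
)

```text
t: 15.85
eef_pos: [596.2, -190.1, 79.1]
tcp_rot: [-2.02, -2.401, -0.012]
ft_force: [-5.1, -1.4, 4.5]
width: 85.9
finger_force: 3.1
```

```bash
python3 st.py
```

```text
t 15.85 x' 12.9 y' -0.2 z' 54.1 toolY ang 9.9 F [-5.1 -1.4  4.5] w 85.9 f 3.1 hi 55.9 lo -30.0
```

>>> send_rows(
  increments=[
    [[0, 0.046, -0.043], 0, 22],
    [[0, 0.046, -0.043], 0, 22],
    [[0, 0, 0], 0, 22],
  ],
)

```text
t: 16.23
eef_pos: [600.2, -189.4, 83.5]
tcp_rot: [-2.019, -2.4, -0.011]
ft_force: [-5.6, -0.6, 3.3]
width: 86.0
finger_force: 3.7
```

```bash
python3 st.py
```

```text
t 16.23 x' 8.8 y' -0.2 z' 58.5 toolY ang 9.9 F [-5.6 -0.6  3.3] w 86.0 f 3.7 hi 51.8 lo -34.1
```

>>> send_rows(
  increments=[
    [[0, 0.046, -0.043], 0, 22],
    [[0, 0.046, -0.043], 0, 22],
    [[0, 0, 0], 0, 22],
  ],
)

```text
t: 16.6
eef_pos: [605.0, -188.6, 88.1]
tcp_rot: [-2.02, -2.401, -0.012]
ft_force: [-7.3, -0.5, 5.2]
width: 85.8
finger_force: 3.9
```

```bash
python3 st.py; python3 - <<'E'
from h import *
a=robot.camera("scene");b=robot.camera("top")
A=crop(a,195,170,285,260,4.4);B=crop(b,350,155,440,245,4.4)
cv2.imwrite("pics/crop6.png",np.hstack([A,B]))
E
```

```text
t 16.6 x' 4.0 y' -0.2 z' 63.1 toolY ang 9.9 F [-7.3 -0.5  5.2] w 85.8 f 3.9 hi 46.9 lo -38.9
```

View pics/crop6.png

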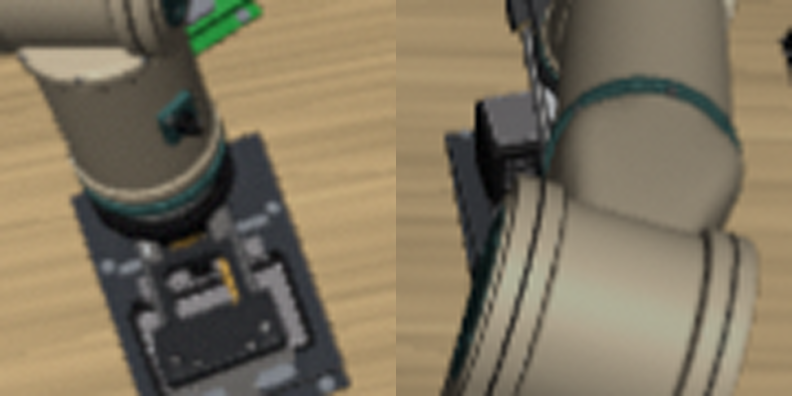

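Pack is tipping: in the top view its far edge moved up to about crop y 97. Lowering the tips a little along the face, then pinching.

>>> send_rows(
  increments=[
    [[0, -0.034, 0.05], 0, 22],
    [[0, 0, 0], 0, 22],
    [[0, -0.1, 0], 0, 255],
    [[0, 0, 0], 0, 255],
    [[0, 0, 0], 0, 255],
  ],
)

```text
t: 17.32
eef_pos: [594.9, -190.5, 85.2]
tcp_rot: [-2.017, -2.396, -0.005]
ft_force: [-12.1, -1.8, 11.0]
width: 69.4
finger_force: 29.9
```

```bash
python3 st.py
```

```text
t 17.32 x' 14.3 y' -0.1 z' 60.2 toolY ang 9.8 F [-12.1  -1.8  11. ] w 69.4 f 29.9 hi 49.0 lo -20.4
```

Width 69.4 means the pack rolled back to lying flat when I pinched. I'll retry with the opening preset narrower, so the pinch needs almost no travel.

>>> send_rows(
  increments=[
    [[0, -0.09, 0], 0, 46],
    [[0, -0.1, 0], 0, 46],
    [[0, 0, 0.13], 0, 46],
    [[0, 0, 0], 0, 46],
  ],
)

```text
t: 17.82
eef_pos: [591.1, -190.8, 78.4]
tcp_rot: [-2.02, -2.403, -0.016]
ft_force: [-2.0, -1.1, 0.1]
width: 77.1
finger_force: 0.6
```

```bash
python3 st.py
```

```text
t 17.82 x' 18.1 y' -0.4 z' 53.4 toolY ang 9.9 F [-2.  -1.1  0.1] w 77.1 f 0.6 hi 56.6 lo -20.5
```

>>> send_rows(
  increments=[
    [[0, 0.055, -0.036], 0, 46],
    [[0, 0.055, -0.036], 0, 46],
    [[0, 0.055, -0.036], 0, 46],
    [[0, 0.055, -0.036], 0, 46],
    [[0, 0, 0], 0, 46],
  ],
)

```text
t: 18.45
eef_pos: [599.3, -189.5, 86.4]
tcp_rot: [-2.019, -2.4, -0.01]
ft_force: [-7.6, -0.8, 6.2]
width: 77.3
finger_force: 4.9
```

```bash
python3 st.py
```

```text
t 18.45 x' 9.8 y' -0.3 z' 61.4 toolY ang 9.9 F [-7.6 -0.8  6.2] w 77.3 f 4.9 hi 48.4 lo -28.8
```

>>> send_rows(
  increments=[
    [[0, 0, 0], 0, 255],
    [[0, 0, 0], 0, 255],
    [[0, 0, 0], 0, 255],
  ],
)

```text
t: 18.82
eef_pos: [596.7, -190.2, 87.0]
tcp_rot: [-2.018, -2.396, -0.005]
ft_force: [-13.2, -1.3, 15.3]
width: 67.7
finger_force: 38.7
```

```bash
python3 st.py
```

```text
t 18.82 x' 12.5 y' -0.0 z' 62.0 toolY ang 9.8 F [-13.2  -1.3  15.3] w 67.7 f 38.7 hi 46.3 lo -21.3
```

The face grip slips: pinching rolls the pack flat, because friction can't hold it at that angle. Instead I'll pinch the heel by its 80 mm wide ends, with fingers across the dock, so the pack can hinge as the heel rises. Releasing, rising and re-orienting.

>>> send_rows(
  increments=[
    [[0, -0.06, 0], 0, 0],
    [[0, 0, 0], 0, 0],
    [[0, 0, -0.6], 0, 0],
    [[0, 0, -0.8], 0, 0],
    [[0, -0.3, -0.2], 1, 0],
    [[0, 0, 0], 1, 0],
    [[0, 0, 0], 1, 0],
    [[0, 0, 0], 1, 0],
    [[0, 0, 0], 1, 0],
    [[0, 0, 0], 1, 0],
    [[0, 0, 0], 1, 0],
    [[0, 0, 0], 1, 0],
  ],
)

```text
t: 20.32
eef_pos: [586.1, -192.2, 166.4]
tcp_rot: [-3.089, -0.535, -0.016]
ft_force: [1.1, -0.8, -0.4]
width: 94.1
finger_force: 0.0
```

>>> send_rows(
  increments=[
    [[0, 0, 0], 1, 0],
    [[0, 0, 0], 0, 0],
  ],
)

```text
t: 20.58
eef_pos: [585.6, -192.2, 166.1]
tcp_rot: [-3.122, -0.276, -0.013]
ft_force: [-0.5, -0.0, 0.2]
width: 94.0
finger_force: 0.0
```

```bash
python3 st.py
```

```text
t 20.57 x' 23.8 y' 0.0 z' 141.1 toolY ang -79.9 F [-0.5 -0.   0.2] w 94.0 f 0.0 hi 70.8 lo -23.2
```

>>> send_rows(
  increments=[
    [[-0.45, 0, 0], 0, 0],
    [[-0.45, 0, 0], 0, 0],
    [[0, 0, 0.6], 0, 0],
    [[0, 0, 0.6], 0, 0],
    [[0, 0, 0.6], 0, 0],
    [[0, 0, 0], 0, 0],
  ],
)

```text
t: 21.32
eef_pos: [539.3, -198.8, 74.1]
tcp_rot: [-3.12, -0.275, -0.006]
ft_force: [-0.4, -0.2, 0.3]
width: 94.0
finger_force: 0.0
```

```bash
python3 st.py
```

```text
t 21.32 x' 70.5 y' -1.5 z' 49.1 toolY ang -79.9 F [-0.4 -0.2  0.3] w 94.0 f 0.0 hi 117.5 lo 23.5
```

>>> send_rows(
  increments=[
    [[-0.02, 0, 0.05], 0, 0],
    [[-0.02, 0, 0.05], 0, 0],
    [[0, 0, 0], 0, 0],
  ],
)

```text
t: 21.7
eef_pos: [538.7, -200.4, 71.6]
tcp_rot: [-3.122, -0.271, -0.012]
ft_force: [0.1, 0.4, 1.2]
width: 94.2
finger_force: 0.2
```

```bash
python3 st.py
```

```text
t 21.7 x' 71.4 y' -0.0 z' 46.6 toolY ang -80.1 F [0.1 0.4 1.2] w 94.2 f 0.2 hi 118.4 lo 24.3
```

>>> send_rows(
  increments=[
    [[0, 0, 0.05], 0, 0],
    [[0, 0, 0], 0, 0],
  ],
)

```text
t: 21.95
eef_pos: [539.0, -200.2, 68.6]
tcp_rot: [-3.122, -0.271, -0.012]
ft_force: [1.2, -0.5, 1.7]
width: 94.2
finger_force: 0.9
```

```bash
python3 st.py
```

```text
t 21.95 x' 71.0 y' -0.2 z' 43.6 toolY ang -80.1 F [ 1.2 -0.5  1.7] w 94.2 f 0.9 hi 118.1 lo 23.9
```

>>> send_rows(
  increments=[
    [[0, 0, 0.05], 0, 0],
    [[0, 0, 0], 0, 0],
  ],
)

```text
t: 22.2
eef_pos: [538.8, -200.1, 66.0]
tcp_rot: [-3.122, -0.27, -0.012]
ft_force: [2.2, -0.5, 2.7]
width: 94.0
finger_force: 3.2
```

```bash
python3 st.py
```

```text
t 22.2 x' 71.3 y' -0.3 z' 41.0 toolY ang -80.1 F [ 2.2 -0.5  2.7] w 94.0 f 3.2 hi 118.3 lo 24.3
```

>>> send_rows(
  increments=[
    [[0.02, 0, 0.03], 0, 0],
    [[0, 0, 0], 0, 0],
  ],
)

```text
t: 22.45
eef_pos: [538.7, -200.2, 64.8]
tcp_rot: [-3.122, -0.27, -0.009]
ft_force: [-0.4, 0.4, 8.2]
width: 93.8
finger_force: 5.5
```

```bash
python3 st.py
```

```text
t 22.45 x' 71.3 y' -0.2 z' 39.8 toolY ang -80.1 F [-0.4  0.4  8.2] w 93.8 f 5.5 hi 118.2 lo 24.4
```

>>> send_rows(
  increments=[
    [[0, 0, 0], 0, 255],
    [[0, 0, 0], 0, 255],
    [[0, 0, 0], 0, 255],
    [[0, 0, 0], 0, 255],
  ],
)

```text
t: 22.95
eef_pos: [538.9, -200.2, 64.7]
tcp_rot: [-3.122, -0.272, -0.009]
ft_force: [-0.2, 0.4, 6.6]
width: 77.9
finger_force: 39.8
```

```bash
python3 st.py
```

```text
t 22.95 x' 71.1 y' -0.2 z' 39.7 toolY ang -80.1 F [-0.2  0.4  6.6] w 77.9 f 39.8 hi 110.1 lo 32.2
```

Heel pinched: 40 N, width 77.9. Raising it along an arc.

>>> send_rows(
  increments=[
    [[0.03, 0, -0.07], 0, 255],
    [[0.03, 0, -0.07], 0, 255],
    [[0.03, 0, -0.07], 0, 255],
    [[0.02, 0, -0.07], 0, 255],
    [[0, 0, 0], 0, 255],
  ],
)

```text
t: 23.58
eef_pos: [544.3, -198.6, 78.4]
tcp_rot: [-3.121, -0.271, -0.009]
ft_force: [0.8, 0.4, -2.7]
width: 77.7
finger_force: 30.2
```

```bash
python3 st.py
```

```text
t 23.57 x' 65.5 y' -0.8 z' 53.4 toolY ang -80.1 F [ 0.8  0.4 -2.7] w 77.7 f 30.2 hi 104.4 lo 26.7
```

>>> send_rows(
  increments=[
    [[-0.065, 0, -0.032], 0, 255],
    [[-0.065, 0, -0.032], 0, 255],
    [[-0.065, 0, -0.032], 0, 255],
    [[-0.065, 0, -0.032], 0, 255],
    [[-0.065, 0, -0.032], 0, 255],
    [[0, 0, 0], 0, 255],
  ],
)

```text
t: 24.32
eef_pos: [527.6, -202.1, 86.3]
tcp_rot: [-3.122, -0.27, -0.008]
ft_force: [0.1, -0.5, -2.1]
width: 77.4
finger_force: 30.3
```

```bash
python3 st.py; python3 - <<'E'
from h import *
a=robot.camera("scene");b=robot.camera("top")
A=crop(a,195,170,285,260,4.4);B=crop(b,350,155,440,245,4.4)
cv2.imwrite("pics/crop7.png",np.hstack([A,B]))
E
```

```text
t 24.32 x' 82.6 y' -0.3 z' 61.3 toolY ang -80.1 F [ 0.1 -0.5 -2.1] w 77.4 f 30.3 hi 121.3 lo 43.9
```

View pics/crop7.png

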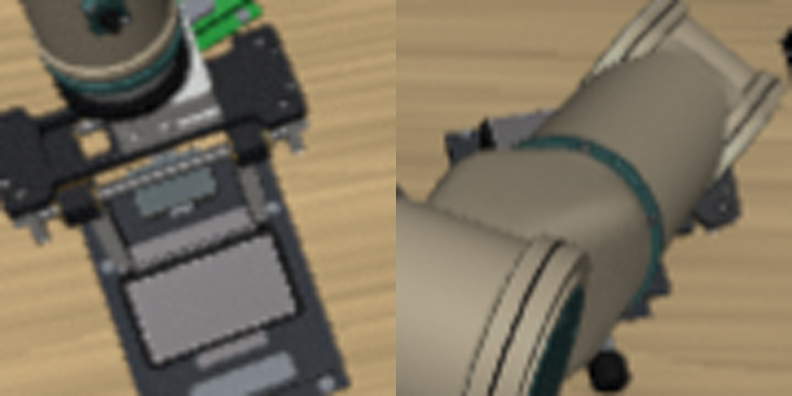

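Toe is clear of the lip: toe edge at crop (230,355), lip from (243,365) down. Now lowering the heel onto the rib.

>>> send_rows(
  increments=[
    [[-0.03, 0, 0.04], 0, 255],
    [[-0.03, 0, 0.04], 0, 255],
    [[-0.03, 0, 0.04], 0, 255],
    [[0, 0, 0], 0, 255],
  ],
)

```text
t: 24.92
eef_pos: [525.2, -202.6, 81.1]
tcp_rot: [-3.122, -0.27, -0.014]
ft_force: [0.6, 0.7, 6.0]
width: 77.7
finger_force: 31.7
```

```bash
python3 st.py
```

```text
t 24.93 x' 85.0 y' -0.1 z' 56.1 toolY ang -80.1 F [0.6 0.7 6. ] w 77.7 f 31.7 hi 123.8 lo 46.2
```

>>> send_rows(
  increments=[
    [[0, 0, 0.04], 0, 255],
    [[0, 0, 0], 0, 255],
  ],
)

```text
t: 25.18
eef_pos: [526.6, -202.7, 80.1]
tcp_rot: [-3.123, -0.271, -0.018]
ft_force: [2.4, 0.9, 10.0]
width: 77.7
finger_force: 32.1
```

```bash
python3 st.py
```

```text
t 25.18 x' 83.6 y' 0.2 z' 55.1 toolY ang -80.1 F [ 2.4  0.9 10. ] w 77.7 f 32.1 hi 122.5 lo 44.8
```

>>> send_rows(
  increments=[
    [[0, 0, -0.05], 0, 255],
    [[0, 0, 0], 0, 200],
    [[0, 0, 0], 0, 40],
    [[0, 0, 0], 0, 0],
    [[0, 0, 0], 0, 0],
  ],
)

```text
t: 25.8
eef_pos: [522.3, -202.6, 80.0]
tcp_rot: [-3.121, -0.269, -0.005]
ft_force: [-0.3, 0.6, -0.1]
width: 93.1
finger_force: 0.0
```

```bash
python3 st.py; python3 - <<'E'
from h import *
a=robot.camera("scene")
cv2.imwrite("pics/s8.png",a)
b=cv2.imread("pics/crop7.png")[:396,:396]
A=crop(a,195,170,285,260,4.4)
cv2.imwrite("pics/crop8.png",np.hstack([b,A]))
E
```

```text
t 25.8 x' 87.9 y' -0.6 z' 55.0 toolY ang -80.1 F [-0.3  0.6 -0.1] w 93.1 f 0.0 hi 134.4 lo 41.3
```

View pics/crop8.png

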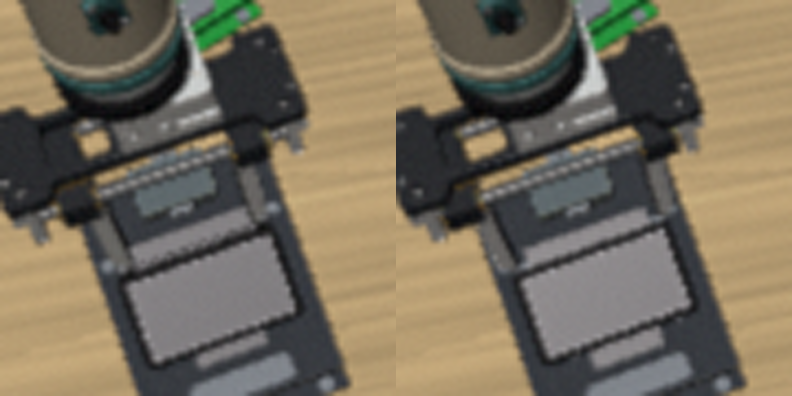

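Pack rests on rib and bed after release, toe still just clear of the lip: toe edge at (628,362), lip starting about (640,370). Next is a deep face grip from above.

>>> send_rows(
  increments=[
    [[0, 0, -0.6], 0, 0],
    [[0, 0, -0.7], 0, 0],
    [[0, 0, -0.6], 0, 0],
    [[0.6, 0, 0], -1, 0],
    [[0, 0, 0], -1, 0],
    [[0, 0, 0], -1, 0],
    [[0, 0, 0], -1, 0],
    [[0, 0, 0], -1, 0],
    [[0, 0, 0], -1, 0],
    [[0, 0, 0], -1, 0],
    [[0, 0, 0], -1, 0],
    [[0, 0, 0], -1, 0],
  ],
)

```text
t: 27.35
eef_pos: [552.0, -198.5, 175.3]
tcp_rot: [-2.013, -2.408, -0.014]
ft_force: [0.9, 0.2, -0.8]
width: 94.0
finger_force: 0.0
```

```bash
python3 st.py
```

```text
t 27.35 x' 58.0 y' 0.4 z' 150.3 toolY ang 10.2 F [ 0.9  0.2 -0.8] w 94.0 f 0.0 hi 105.0 lo 11.0
```

>>> send_rows(
  increments=[
    [[0, 0.3, 0], 0, 0],
    [[0, 0.3, 0], 0, 0],
    [[0, 0, 0.5], 0, 0],
    [[0, 0, 0.5], 0, 0],
    [[0, 0, 0.4], 0, 0],
    [[0, 0, 0], 0, 0],
  ],
)

```text
t: 28.1
eef_pos: [582.3, -191.8, 104.3]
tcp_rot: [-2.021, -2.399, -0.014]
ft_force: [-0.2, -0.6, 0.8]
width: 94.2
finger_force: 0.0
```

```bash
python3 st.py
```

```text
t 28.1 x' 27.0 y' -1.0 z' 79.3 toolY ang 9.8 F [-0.2 -0.6  0.8] w 94.2 f 0.0 hi 74.1 lo -20.1
```

>>> send_rows(
  increments=[
    [[0, 0, 0.2], 0, 0],
    [[0, 0, 0.14], 0, 0],
    [[0, 0, 0], 0, 0],
  ],
)

```text
t: 28.48
eef_pos: [582.8, -192.3, 88.8]
tcp_rot: [-2.021, -2.403, -0.015]
ft_force: [0.3, 0.3, 0.2]
width: 93.7
finger_force: 0.0
```

```bash
python3 st.py
```

```text
t 28.48 x' 26.6 y' -0.4 z' 63.8 toolY ang 9.9 F [0.3 0.3 0.2] w 93.7 f 0.0 hi 73.4 lo -20.3
```

Clear of contact at depth. Squeezing.

>>> send_rows(
  increments=[
    [[0, 0, 0], 0, 255],
    [[0, 0, 0], 0, 255],
    [[0, 0, 0], 0, 255],
    [[0, 0, 0], 0, 255],
  ],
)

```text
t: 28.98
eef_pos: [583.3, -192.4, 89.2]
tcp_rot: [-2.021, -2.404, -0.016]
ft_force: [0.1, -0.2, -0.5]
width: 69.2
finger_force: 27.3
```

```bash
python3 st.py
```

```text
t 28.98 x' 26.1 y' -0.2 z' 64.2 toolY ang 9.9 F [ 0.1 -0.2 -0.5] w 69.2 f 27.3 hi 60.7 lo -8.5
```

>>> send_rows(
  increments=[
    [[0, 0, 0], 0, 255],
    [[0, 0, -0.05], 0, 255],
    [[0, 0, -0.05], 0, 255],
    [[0, 0, 0], 0, 255],
  ],
)

```text
t: 29.48
eef_pos: [582.6, -192.4, 93.9]
tcp_rot: [-2.02, -2.403, -0.015]
ft_force: [-0.3, -0.4, -3.9]
width: 69.3
finger_force: 27.0
```

```bash
python3 st.py
```

```text
t 29.48 x' 26.8 y' -0.4 z' 68.9 toolY ang 9.9 F [-0.3 -0.4 -3.9] w 69.3 f 27.0 hi 61.4 lo -7.9
```

>>> send_rows(
  increments=[
    [[0, -0.04, -0.08], 0, 255],
    [[0, -0.04, -0.08], 0, 255],
    [[0, 0, -0.15], 0, 255],
    [[0, 0, -0.15], 0, 255],
    [[0, 0, -0.15], 0, 255],
    [[0, 0, 0], 0, 255],
  ],
)

```text
t: 30.22
eef_pos: [579.5, -193.5, 125.5]
tcp_rot: [2.021, 2.404, 0.017]
ft_force: [0.1, -0.4, -4.5]
width: 69.2
finger_force: 27.0
```

```bash
python3 st.py
```

```text
t 30.23 x' 30.0 y' 0.3 z' 100.5 toolY ang 9.9 F [ 0.1 -0.4 -4.5] w 69.2 f 27.0 hi 64.6 lo -4.6
```

Pack is lifted and held (about 4.5 N, still tilted). Carrying it higher and over to the tray.

>>> send_rows(
  increments=[
    [[0, 0, -0.3], 0, 255],
    [[0, 0, -0.4], 0, 255],
    [[0.1, 0, -0.3], 0, 255],
    [[0.3, 0.02, -0.2], 0, 255],
    [[0.5, 0.02, 0], 0, 255],
    [[0.6, 0.02, 0], 0, 255],
    [[0.6, 0.02, 0], 0, 255],
    [[0.6, 0.02, 0], 0, 255],
    [[0.6, 0.02, 0], 0, 255],
    [[0.6, 0.02, 0], 0, 255],
    [[0.6, 0.02, 0], 0, 255],
    [[0.6, 0.02, 0], 0, 255],
  ],
)

```text
t: 31.72
eef_pos: [542.5, 61.2, 186.7]
tcp_rot: [-2.019, -2.404, -0.016]
ft_force: [-0.6, 0.9, -4.3]
width: 66.1
finger_force: 27.7
```

>>> send_rows(
  increments=[
    [[0.6, 0, 0], 0, 255],
    [[0.6, 0, 0], 0, 255],
    [[0.5, 0, 0], 0, 255],
    [[0.4, 0, 0], 0, 255],
    [[0.3, 0, 0], 0, 255],
    [[0.15, 0, 0], 0, 255],
    [[0.0, 0, 0], 0.6, 255],
    [[0, 0, 0], 0.6, 255],
    [[0, 0, 0], 0.5, 255],
    [[0, 0, 0], 0, 255],
  ],
)

```text
t: 32.98
eef_pos: [521.9, 183.8, 187.5]
tcp_rot: [-2.353, -2.078, -0.015]
ft_force: [1.0, 0.6, -3.9]
width: 66.3
finger_force: 27.7
```

```bash
python3 st.py; python3 - <<'E'
from h import *
print(robot.get_state()["eef_pos"].round(1))
for c in("scene","top"):
    print([(np.round(q["xy"]),round(q["conf"],2)) for q in robot.regions_of(c,"pack_center") if robot.camera(c) is not None][:4])
E
```

```text
t 32.98 x' 21.7 y' -381.3 z' 162.5 toolY ang -7.1 F [ 1.   0.6 -3.9] w 66.3 f 27.7 hi 54.9 lo -11.5
[521.9 183.8 187.5]
[(array([242., 238.]), 0.93), (array([344., 151.]), 0.72)]
[(array([269., 273.]), 0.6), (array([376., 181.]), 0.58)]
```

>>> send_rows(
  increments=[
    [[-0.18, 0.06, 0.3], 0, 255],
    [[-0.18, 0.06, 0.5], 0, 255],
    [[0, 0, 0.5], 0, 255],
    [[0, 0, 0.4], 0, 255],
    [[0, 0, 0.3], 0, 255],
    [[0, 0, 0.1], 0, 255],
    [[0, 0, 0], 0, 255],
  ],
)

```text
t: 34.15
eef_pos: [526.1, 166.6, 82.2]
tcp_rot: [-2.353, -2.077, -0.015]
ft_force: [0.5, -0.3, -5.0]
width: 66.7
finger_force: 27.7
```

```bash
cat > pk.py <<'E'
from h import *
for c in("scene","top"):
    robot.camera(c)
    for q in robot.regions_of(c,"pack_center"):
        k=max(cv2.findContours(q["pixels"].astype(np.uint8),0,2)[0],key=cv2.contourArea)
        print(c,round(q["conf"],2),np.round(q["xy"]),cv2.approxPolyDP(k,3,True).reshape(-1,2).tolist())
E
python3 pk.py; python3 st.py
```

```text
scene 0.85 [359. 206.] [[349, 187], [344, 193], [347, 209], [354, 209], [357, 215], [368, 214], [369, 210], [358, 204], [356, 188]]
scene 0.79 [339. 149.] [[347, 134], [329, 145], [329, 164], [341, 171], [352, 163], [350, 148], [357, 142]]
scene 0.19 [226. 191.] [[221, 179], [219, 183], [232, 205], [228, 182]]
top 0.61 [287. 199.] [[284, 197], [288, 209], [289, 200]]
t 34.35 x' 20.0 y' -364.0 z' 58.1 toolY ang -7.1 F [ 0.7  0.6 -3.6] w 65.9 f 27.7 hi 52.9 lo -13.0
```

>>> send_rows(
  increments=[
    [[0, 0, 0.08], 0, 255],
    [[0, 0, 0.08], 0, 255],
    [[0, 0, 0.06], 0, 255],
    [[0, 0, 0], 0, 255],
  ],
)

```text
t: 34.85
eef_pos: [525.8, 166.8, 71.0]
tcp_rot: [-2.353, -2.077, -0.014]
ft_force: [0.7, -0.4, -3.7]
width: 66.2
finger_force: 27.7
```

>>> send_rows(
  increments=[
    [[0, 0, 0.06], 0, 255],
    [[0, 0, 0.06], 0, 255],
    [[0, 0, 0], 0, 255],
  ],
)

```text
t: 35.22
eef_pos: [526.2, 167.0, 65.7]
tcp_rot: [-2.353, -2.077, -0.016]
ft_force: [-1.3, -1.7, 0.7]
width: 66.1
finger_force: 28.1
```

>>> send_rows(
  increments=[
    [[0, 0, 0.06], 0, 255],
    [[0, 0, 0], 0, 255],
  ],
)

```text
t: 35.48
eef_pos: [525.5, 167.6, 64.5]
tcp_rot: [-2.351, -2.078, -0.016]
ft_force: [-6.7, -1.3, 19.3]
width: 66.2
finger_force: 29.7
```

>>> send_rows(
  increments=[
    [[0, -0.07, 0], 0, 255],
    [[0, -0.06, 0.01], 0, 255],
    [[0, 0, 0], 0, 255],
  ],
)

```text
t: 35.85
eef_pos: [524.5, 167.9, 64.4]
tcp_rot: [2.354, 2.077, 0.029]
ft_force: [2.2, -1.3, 11.4]
width: 65.8
finger_force: 27.9
```

>>> send_rows(
  increments=[
    [[0, -0.06, 0.02], 0, 255],
    [[0, -0.06, 0.02], 0, 255],
    [[0, 0, 0], 0, 255],
  ],
)

```text
t: 36.22
eef_pos: [522.6, 168.7, 64.0]
tcp_rot: [2.352, 2.073, 0.039]
ft_force: [5.2, -2.5, 17.0]
width: 65.3
finger_force: 27.7
```

>>> send_rows(
  increments=[
    [[0, 0, 0.05], 0, 255],
    [[0, 0, 0], 0, 255],
  ],
)

```text
t: 36.48
eef_pos: [519.5, 169.3, 60.6]
tcp_rot: [2.353, 2.077, 0.032]
ft_force: [1.9, -1.6, 15.9]
width: 65.2
finger_force: 28.2
```

>>> send_rows(
  increments=[
    [[0, 0, 0.05], 0, 255],
    [[0, 0, 0], 0, 255],
  ],
)

```text
t: 36.72
eef_pos: [516.6, 169.5, 57.3]
tcp_rot: [-2.354, -2.079, -0.025]
ft_force: [-1.8, -0.1, 14.8]
width: 64.7
finger_force: 28.6
```

>>> send_rows(
  increments=[
    [[0, -0.03, 0.06], 0, 255],
    [[0, -0.03, 0.04], 0, 255],
    [[0, 0, 0], 0, 255],
  ],
)

```text
t: 37.1
eef_pos: [511.4, 169.9, 51.3]
tcp_rot: [-2.352, -2.079, -0.019]
ft_force: [-2.9, 0.3, 11.3]
width: 63.9
finger_force: 28.9
```

>>> send_rows(
  increments=[
    [[0, -0.03, 0.06], 0, 255],
    [[0, -0.03, 0.04], 0, 255],
    [[0, 0, 0], 0, 255],
  ],
)

```text
t: 37.48
eef_pos: [507.1, 170.4, 45.8]
tcp_rot: [-2.351, -2.078, -0.016]
ft_force: [-4.7, 0.8, 8.1]
width: 62.3
finger_force: 29.3
```

>>> send_rows(
  increments=[
    [[0, -0.03, 0.06], 0, 255],
    [[0, -0.03, 0.04], 0, 255],
    [[0, 0, 0], 0, 255],
  ],
)

```text
t: 37.85
eef_pos: [503.4, 170.9, 40.3]
tcp_rot: [-2.35, -2.078, -0.014]
ft_force: [-4.9, 0.8, 6.3]
width: 60.5
finger_force: 29.7
```

>>> send_rows(
  increments=[
    [[0, -0.02, 0.05], 0, 255],
    [[0, 0, 0.03], 0, 255],
    [[0, 0, 0], 0, 255],
  ],
)

```text
t: 38.22
eef_pos: [501.6, 171.0, 36.9]
tcp_rot: [-2.349, -2.077, -0.012]
ft_force: [-6.9, 1.5, 14.1]
width: 59.5
finger_force: 30.0
```

>>> send_rows(
  increments=[
    [[0, 0, 0.04], 0, 255],
    [[0, 0, 0], 0, 255],
  ],
)

```text
t: 38.48
eef_pos: [501.6, 171.0, 36.6]
tcp_rot: [-2.349, -2.077, -0.013]
ft_force: [-10.3, -0.8, 29.9]
width: 59.8
finger_force: 30.0
```

```bash
python3 pk.py; python3 st.py
```

```text
scene 0.73 [354. 212.] [[344, 189], [347, 213], [367, 217], [377, 210], [376, 205], [361, 210], [354, 188]]
scene 0.73 [244. 237.] [[224, 178], [219, 183], [229, 206], [212, 217], [234, 272], [271, 258], [273, 253], [254, 201], [235, 204]]
scene 0.67 [340. 150.] [[348, 135], [336, 138], [331, 145], [330, 164], [343, 171], [350, 163], [348, 152], [355, 145], [355, 138]]
top 0.47 [288. 214.] [[282, 207], [282, 225], [286, 228], [289, 211]]
t 38.67 x' 43.8 y' -372.3 z' 11.6 toolY ang -7.0 F [-10.9  -1.1  30.4] w 59.9 f 30.0 hi 73.7 lo 13.9
```

Seated flat: it stops going down and width is about 60. Relaxing the push, then releasing.

>>> send_rows(
  increments=[
    [[0, 0.05, -0.05], 0, 255],
    [[0, 0.03, -0.03], 0, 255],
    [[0, 0, 0], 0, 255],
  ],
)

```text
t: 39.05
eef_pos: [508.3, 169.2, 37.4]
tcp_rot: [-2.353, -2.077, -0.015]
ft_force: [1.3, 0.8, -4.0]
width: 59.7
finger_force: 30.0
```

>>> send_rows(
  increments=[
    [[0, 0, 0], 0, 60],
    [[0, 0, 0], 0, 0],
    [[0, 0, 0], 0, 0],
    [[0, 0, 0], 0, 0],
  ],
)

```text
t: 39.55
eef_pos: [507.9, 169.5, 37.9]
tcp_rot: [-2.353, -2.078, -0.016]
ft_force: [-0.3, -0.0, 0.3]
width: 93.3
finger_force: 0.0
```

```bash
python3 st.py
```

```text
t 39.55 x' 37.8 y' -369.7 z' 12.9 toolY ang -7.1 F [-0.3 -0.   0.3] w 93.3 f 0.0 hi 84.5 lo -8.8
```

>>> send_rows(
  increments=[
    [[0, 0, -0.4], 0, 0],
    [[0, 0, -0.8], 0, 0],
    [[0, 0, -0.9], 0, 0],
    [[0, 0, -0.9], 0, 0],
    [[-0.4, -0.04, -0.4], 0, 0],
    [[-0.75, -0.07, 0], 0, 0],
    [[-0.75, -0.07, 0], 0, 0],
    [[-0.75, -0.07, 0], 0, 0],
    [[-0.75, -0.07, 0], 0, 0],
    [[-0.75, -0.07, 0], 0, 0],
    [[-0.75, -0.07, 0], 0, 0],
    [[-0.75, -0.07, 0], 0, 0],
  ],
)

```text
t: 41.05
eef_pos: [445.3, -110.2, 205.2]
tcp_rot: [-2.353, -2.078, -0.016]
ft_force: [0.1, -0.9, -0.8]
width: 93.5
finger_force: 0.0
```

>>> send_rows(
  increments=[
    [[-0.75, -0.07, 0], 0, 0],
    [[-0.75, -0.07, 0], 0, 0],
    [[-0.75, -0.07, 0], 0, 0],
    [[-0.03, -0.07, 0], 1, 0],
    [[0, 0, 0], 1, 0],
    [[0, 0, 0], 1, 0],
    [[0, 0, 0], 1, 0],
    [[0, 0, 0], 1, 0],
    [[0, 0, 0], 1, 0],
    [[0, 0, 0], 1, 0],
    [[0, 0, 0], 0.3, 0],
    [[0, 0, 0], 0, 0],
  ],
)

```text
t: 42.55
eef_pos: [417.6, -220.3, 203.9]
tcp_rot: [-3.122, -0.271, -0.01]
ft_force: [-0.2, 0.3, 0.2]
width: 94.4
finger_force: 0.0
```

```bash
python3 st.py; python3 - <<'E'
from h import *
print(robot.get_state()["eef_pos"].round(1))
E
python3 pk.py
```

```text
t 42.55 x' 194.1 y' -1.3 z' 178.9 toolY ang -80.1 F [-0.2  0.3  0.2] w 94.4 f 0.0 hi 241.2 lo 146.9
[ 417.6 -220.3  203.9]
scene 0.85 [342. 150.] [[349, 135], [337, 138], [331, 145], [330, 164], [343, 170], [362, 146], [360, 140]]
scene 0.83 [365. 207.] [[376, 189], [346, 190], [346, 215], [365, 219], [375, 213]]
top 0.71 [272. 214.] [[259, 203], [256, 219], [261, 226], [281, 230], [288, 226], [286, 205]]
```

>>> send_rows(
  increments=[
    [[0.09, 0, 0.5], 0, 0],
    [[0, 0, 0.6], 0, 0],
    [[0, 0, 0.64], 0, 0],
    [[0, 0, 0], 0, 0],
    [[0, 0, 0], 0, 255],
    [[0, 0, 0], 0, 255],
    [[0, 0, 0], 0, 255],
    [[0, 0, 0], 0, 255],
    [[0, 0, 0], 0, 255],
    [[0, 0, 0], 0, 255],
    [[0, 0, 0], 0, 255],
    [[0, 0, 0], 0, 255],
  ],
)

```text
t: 44.25
eef_pos: [422.9, -220.5, 117.0]
tcp_rot: [-3.124, -0.269, -0.011]
ft_force: [0.4, -3.9, -3.0]
width: 27.2
finger_force: 30.0
```

```bash
cat > iou.py <<'E'
from h import *
import sys
# pack (level) silhouette vs mask, fit x,y with yaw fixed, tilt candidates
def sil(c,x,y,yaw,th):
    P=[(a,b,h) for a in(-30,30) for b in(-50,50) for h in(0,68)]+[(-46,b,h) for b in(-23,23) for h in(0,7)]+[(42,b,h) for b in(-40,40) for h in(0,8)]
    P=np.array(P,float)+[46,0,0];k,s=np.cos(th),np.sin(th)
    P=np.c_[P[:,0]*k-P[:,2]*s-46,P[:,1],P[:,0]*s+P[:,2]*k+5]
    m=np.zeros((400,640),np.uint8);cv2.fillConvexPoly(m,cv2.convexHull(proj(c,dock2w([x,y,yaw],P)).round().astype(np.int32)),1);return m>0
for c in("scene","top"):
    robot.camera(c)
    q=min(robot.regions_of(c,"pack_center"),key=lambda q:np.hypot(*(np.array(q["xy"])-((365,207) if c=="scene" else (272,214)))))
    m=q["pixels"]
    for th in(0,10,25):
        b=max(((sil(c,x,y,np.pi-.124,np.radians(th))&m).sum()/(sil(c,x,y,np.pi-.124,np.radians(th))|m).sum(),x,y) for x in range(485,535,5) for y in range(150,190,5));print(c,q["xy"],th,b)
E
python3 iou.py; python3 st.py
```

```text
scene [360.9, 205.1] 0 (np.float64(0.8145580589254766), 510, 170)
scene [360.9, 205.1] 10 (np.float64(0.8438061041292639), 510, 165)
scene [360.9, 205.1] 25 (np.float64(0.8693563880883766), 500, 165)
top [275.2, 212.7] 0 (np.float64(0.8605442176870748), 505, 170)
top [275.2, 212.7] 10 (np.float64(0.8156484458735263), 500, 165)
top [275.2, 212.7] 25 (np.float64(0.7497536945812808), 485, 165)
t 44.45 x' 188.9 y' -0.3 z' 92.0 toolY ang -80.2 F [-0.1 -5.1 -3.2] w 26.6 f 30.0 hi 202.2 lo 175.6
```

>>> send_rows(
  increments=[
    [[0.11, 0, 0.052], 0, 255],
    [[0.11, 0, 0.052], 0, 255],
    [[0.11, 0, 0.052], 0, 255],
    [[0.11, 0, 0.052], 0, 255],
    [[0.11, 0, 0.052], 0, 255],
    [[0.11, 0, 0.052], 0, 255],
    [[0.06, 0, 0.025], 0, 255],
    [[0, 0, 0], 0, 255],
  ],
)

```text
t: 45.45
eef_pos: [454.3, -214.8, 101.8]
tcp_rot: [-3.122, -0.266, -0.003]
ft_force: [-10.4, -5.2, 20.3]
width: 26.7
finger_force: 30.0
```

```bash
python3 st.py
```

```text
t 45.45 x' 157.0 y' -0.4 z' 76.8 toolY ang -80.3 F [-10.4  -5.2  20.3] w 26.7 f 30.0 hi 170.4 lo 143.7
```

Knob is back at its starting position, against the stop. Releasing and moving clear.

>>> send_rows(
  increments=[
    [[-0.04, 0, -0.02], 0, 255],
    [[0, 0, 0], 0, 0],
    [[0, 0, 0], 0, 0],
    [[0, 0, 0], 0, 0],
    [[0, 0, 0], 0, 0],
    [[0, 0, 0], 0, 0],
    [[0, 0, -0.6], 0, 0],
    [[0, 0, -0.8], 0, 0],
    [[0, 0, -0.8], 0, 0],
    [[-0.8, 0, 0], 0, 0],
    [[-0.8, 0, 0], 0, 0],
    [[-0.8, 0, 0], 0, 0],
  ],
)

```text
t: 46.95
eef_pos: [336.2, -234.6, 210.6]
tcp_rot: [-3.122, -0.271, -0.01]
ft_force: [1.1, -0.3, 0.6]
width: 93.8
finger_force: 0.0
```

```bash
python3 st.py; python3 - <<'E'
from h import *
from iou import sil
a=robot.camera("scene");b=robot.camera("top")
cv2.imwrite("pics/end_scene.png",a);cv2.imwrite("pics/end_top.png",b)
a0=cv2.imread("pics/scene0.png")
# change map vs the start, scene camera
d=(cv2.absdiff(a,a0).max(2)>45).astype(np.uint8)
n,_,s,c=cv2.connectedComponentsWithStats(cv2.morphologyEx(d,cv2.MORPH_OPEN,np.ones((2,2))))
print([(s[i].tolist(),c[i].round().tolist()) for i in range(1,n) if s[i,4]>12])
# knob: match of the initial knob/stem patch; stem position home
for n_,P in(("home",(186,0,18)),("out",(221,0,18))):
    u=proj("scene",dock2w([545,-199.3,3.315],bed(*P)))[0].round().astype(int);print(n_,u,a[u[1]-1:u[1]+2,u[0]-1:u[0]+2].mean().round(),a0[u[1]-1:u[1]+2,u[0]-1:u[0]+2].mean().round())
# pack top face in tray: bright grey quad with dark surround
print("\n".join(" ".join("%3d"%v for v in a[r,335:390:2].mean(1)) for r in range(180,224,3)))
E
```

```text
t 46.95 x' 276.8 y' -1.3 z' 185.6 toolY ang -80.1 F [ 1.1 -0.3  0.6] w 93.8 f 0.0 hi 323.7 lo 229.8
scene [361.5, 205.6] 0 (np.float64(0.841421143847487), 510, 170)
scene [361.5, 205.6] 10 (np.float64(0.8676207513416816), 510, 170)
scene [361.5, 205.6] 25 (np.float64(0.8810656517602283), 500, 165)
top [274.9, 212.7] 0 (np.float64(0.8842696629213483), 505, 165)
top [274.9, 212.7] 10 (np.float64(0.8435155412647374), 500, 165)
top [274.9, 212.7] 25 (np.float64(0.7753694581280788), 485, 165)
[([130, 0, 64, 54, 2419], [163.0, 23.0]), ([184, 0, 11, 10, 60], [189.0, 5.0]), ([254, 0, 27, 23, 294], [265.0, 11.0]), ([281, 0, 30, 32, 500], [293.0, 10.0]), ([490, 0, 36, 24, 557], [508.0, 11.0]), ([248, 6, 34, 39, 311], [260.0, 29.0]), ([258, 20, 16, 4, 36], [265.0, 21.0]), ([481, 21, 11, 21, 98], [485.0, 32.0]), ([490, 26, 19, 6, 57], [498.0, 29.0]), ([290, 35, 3, 8, 21], [291.0, 38.0]), ([494, 37, 10, 5, 33], [499.0, 39.0]), ([478, 40, 21, 10, 106], [487.0, 46.0]), ([261, 44, 24, 9, 170], [273.0, 48.0]), ([161, 51, 75, 102, 3267], [193.0, 99.0]), ([456, 52, 11, 27, 146], [461.0, 65.0]), ([508, 
[... 1308 characters left out ...]
  12  87 138 134  63 137 147
103 130 132 133 122  16  10  12  35  37  45  38  56  57  40  44  35  35  47  46  42  20 132 139 137  87 116 149
118 135 132 131 132  31  10  28  35  32  37  54  47  43  62  55  35  37  32  26  24  56 136 137 138 125  92 138
132 127 135 131 134  61   8  16  14   9  12  17  16  21  23  41  54  55  41  41  52 103 138 137 136 133  56 143
145 100 137 132 134 116  87  89 105 112 124 124 124 125 126 126 126 127 134 137 135 135 135 137 137 136  98 107
149  98 116 132 132 130 131 134 133 131  84  91  89  84  82  87  96 106 134 137 134 134 134 134 139 135 122  81
150 102 135 132 132 131 132 131 133 133 135 133 135 132 131 135 131 135 133 136 136 134 136 134 136 136 135  59
```

```bash
python3 - <<'E' 2>/dev/null | tail -3
from h import *
for th in(0,10,25):
    k,s=np.cos(np.radians(th)),np.sin(np.radians(th))
    P=np.array([(30,0,68),(-30,0,68),(-30,0,8),(-30,0,0),(-46,0,0)])+[46,0,0.]
    P=np.c_[P[:,0]*k-P[:,2]*s-46,P[:,1],P[:,0]*s+P[:,2]*k+5]
    print(th,proj("scene",dock2w([508,168,np.pi-.124],P)).round(1).tolist())
E
```

```text
0 [[359.2, 186.3], [362.5, 203.0], [360.6, 213.3], [360.4, 214.6], [361.2, 219.1]]
10 [[360.3, 187.6], [363.2, 206.2], [360.8, 213.4], [360.5, 214.3], [361.2, 219.1]]
25 [[362.0, 191.4], [364.2, 211.8], [361.1, 213.7], [360.7, 214.0], [361.2, 219.1]]
```

The pack edges in the picture, about rows 187, 203, 215 and 219, match a level pack in the tray. The knob is home and nothing else on the bench moved. Handing in.

```bash
python3 -c "
from workcell import robot
print(robot.close_job())"
```

```text
the job is handed in; nothing more can be done
None
```

The job is handed in at about 47 s of the 69 s allowed: I pulled the latch knob fully out, took the pack out and set it down level in the tray, then pushed the knob home. The last camera check showed no bystander moved, but `close_job` returned no verdict.

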